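Load a tin into the pop-up lift and lock it down

ROBOT

A 6-joint arm with a two-finger parallel gripper is mounted at the origin on a cart in front of the work surface, level with it; the furniture and walls round the work are solid. World frame = base frame: x ahead of the robot, y to its left, z up, the work surface at z = 0. Lengths are in m, angles in rad, forces in N, time in s.
With the tool pointing down it reaches from about 0.3 to 0.825 m from the base axis. Payload 5.4 kg.
Tool frame: the origin (TCP) lies at the very end of the fingers, on their centre line; the grasp point (between the pads) lies 19 mm behind it; z points along the fingers, y is the line along which they close (so a half turn about z gives the same grasp; the last joint's range is limited). The gripper opens to 92 mm and grips with 3 to 60 N. Pads are 20 mm wide; open, the fingers measure 128 mm over their backs; the gripper's body (75 mm by 189 mm) begins 69 mm behind the grasp point.
Start: joints at [-1.558, 0.158, 1.597, -0, 1.386, -0.21], TCP at [0.127, -0.561, 0.215] pointing down, gripper open.
Joint ranges: [-2.91, 2.91], [-0.94, 2.29], [0.18, 2.7], [-1.29, 4.43], [0.17, 2.64], [-3, 3]. Speed limits (rad/s): [2.57, 2.57, 3.14, 3.14, 3.14, 3.14].

INTERFACE

Orientations are given as a rotation vector (axis times angle).
In Python, from workcell import bot gives the robot as it stands. Calls block until the motion is done:
- bot.goto(position, orientation): joint-space move of the TCP to a pose.
- bot.line_to(position, rot=None, max_speed=0.15): straight line of the TCP; rot=None keeps the orientation; max_speed is the mean speed in m/s.
- bot.set_joints(angles): joint-space move.
- bot.set_gripper(opening, newtons=None): opening from 0.0 (shut) to 1.0 (fully open); newtons is the grip in N (None keeps the last); returns when the fingers have stopped.
- bot.hold(seconds).
- bot.inverse_kinematics(position, orientation): joint angles nearest the present ones, or None.
- bot.read_camera(name): name is "scene" or "top"; returns a dict with "pixels" (480x640x3 uint8, blue, green, red), "fx", "fy", "cx", "cy" (pixels), "R" (3x3) and "t" (3): a world point X has camera coordinates R X + t. Camera axes: x right, y down, z forward; pixel columns grow to the right and rows downward; lengths in m; the calibration is good to about 2 mm. A picture is of the moment at which its call begins. There is no depth.
A pose or a line that the arm cannot do raises bot.MotionError and nothing moves.
- bot.job_done(): hands the job in; it is judged then, once.
Readings, each from a call of its own:
- bot.current_clock(): time.
- bot.current_joints(): joint angles.
- bot.current_joint_vel(): joint speeds.
- bot.current_effort(): joint torques, N m.
- bot.current_ee_pos(): TCP position.
- bot.current_tool_rot(): TCP orientation.
- bot.current_contact_force(): force on the tool from outside, world axes, zero at the start.
- bot.current_ft_torque(): the same for the moment, N m.
- bot.current_opening(): opening from 0.0 (shut) to 1.0 (fully open).
- bot.current_grip_force(): force on a finger pad.
Only numpy, scipy, OpenCV 4.12 (cv2) and the standard library are available. Lean on these libraries where they do the work, as an engineer would, in place of code of your own. Each camera call takes 0.05 s, during which the arm holds its last target. There are 200 camera calls.

TASK

Put the flat tin from the wooden lift's loading deck onto the middle of its raised steel carrier (pushing it across is enough), then press the tin down with the carrier against the spring and keep it down until the catch bolt has slid right out over the carrier's back plate, so that the carrier stays down with the tin upright on it when you let go. Leave the jars, the tall tin, the mug and the glass where they stand.

Things in the scene. Friction and masses are not known exactly. Their poses are not given: they have to be found in the camera images.
- lift: Fixed wooden pop-up lift, 190 mm wide (its x), 320 mm long (y), turned -0.1 to 0.4 rad about z. Origin on the worktop; z up. Its +y part (150 mm) is the loading deck, 66 mm high; next in -y the well, 128 x 130 mm, with the steel carrier; then the end block with a black catch housing, 34 mm wide, half-way across, top 96 mm above the worktop, 93 mm in -y from the carrier's middle.
- deck_mid (a point): Centre of the deck's flat top, 66 mm above the worktop; axes as the lift's. The carrier's middle is 136 mm away in -y; deck and carrier meet at 75 mm. Two wooden guide strips on the deck, 11 mm high, converge from about 168 mm apart at its outer end to 128 mm at the carrier and go on as lips along both sides of the well.
- carrier_top (a point): Middle of the carrier's floor, on its upper face; axes as the lift's. The carrier is an L of steel: level floor 124 mm wide (x), 118 mm long (y), and at its -y end an upright back plate, 45 mm high, that sinks with it. Raised, the floor is 1 mm below the deck. The tin sinks into the well only when wholly on the floor, clear of the deck's edge (at most 15 mm off the middle).
- carrier (a joint): How far the carrier has sunk, m: 0 raised, 0.048 at its bottom stop, straight down. The spring takes 5 N to start and 12.5 N at the bottom (the tin's own weight, about 2.3 N, does not move it). The catch passes over the back plate only while this is above 0.0415; caught, the carrier rests at about 0.041.
- catch (a joint): Catch bolt, m: near 0 while the back plate holds it back, 0.009 when it has slid fully out (towards +y) over the back plate. A weak damped spring moves it slowly and its nose is round: the carrier must be held below the catch for over 2 s; let go sooner, the bolt stays half out or lets it up. The bolt does not hinder the carrier's way down.
- tin_mid (a point): Centre (half-way up) of the flat food tin: a plain cylinder 86 mm across and 40 mm high, about 0.23 kg, standing loose on the deck; its z axis is its upward axis. With the carrier caught, its lid is about flush with the deck.
- spice_jar: Bystander, to be left where it stands: spice jar with a red cap, 45 mm across, 109 mm high; origin at the centre of its underside.
- small_jar: Bystander, to be left where it stands: small lidded glass jar, 60 mm across, 75 mm high; origin at the centre of its underside.
- tall_tin: Bystander, to be left where it stands: tall food tin, 75 mm across, 110 mm high; origin at the centre of its underside.
- mug: Bystander, to be left where it stands: two-tone mug with a handle, 78 x 109 x 101 mm; origin at the centre of its underside.
- glass: Bystander, to be left where it stands: waisted drinking glass, 65 mm across, 84 mm high; origin at the centre of its underside.
Things that resemble listed ones, but are neither listed nor needed, are in the scene too. What is shaped like the part that bears tin_mid but yellow is not meant.

How it is judged:
On the way:
1. the tin stands on the raised carrier (horizontal distance between tin_mid and carrier_top below 0.027 m and z of tin_mid in the frame of carrier_top between 0.014 and 0.026 m and angle between tin_mid's own z axis and vertical below 0.12 rad and value of joint carrier below 0.006 m), for 0.2 s.
At the end, for the whole second after the job is handed in: The tin stands upright (within 0.12 rad) on the carrier's floor, its centre within 27 mm of the floor's middle seen from above; the carrier is down by more than 36 mm, at rest, held by the catch bolt, which is out by more than 6 mm (horizontal distance between tin_mid and carrier_top below 0.027 m and z of tin_mid in the frame of carrier_top between 0.014 and 0.026 m and angle between tin_mid's own z axis and vertical below 0.12 rad and value of joint carrier above 0.036 m and value of joint catch above 0.006 m and velocity of joint carrier between -0.01 and 0.01 m/s); the robot touches nothing.
It fails at once if the spice jar is shifted by more than 30 mm or knocked over (distance of spice_jar from where it was at the start of the episode above 0.03 m or angle between spice_jar's own z axis and vertical above 0.5 rad).
It fails at once if the small jar is shifted by more than 30 mm or knocked over (distance of small_jar from where it was at the start of the episode above 0.03 m or angle between small_jar's own z axis and vertical above 0.5 rad).
It fails at once if the tall tin is shifted by more than 30 mm or knocked over (distance of tall_tin from where it was at the start of the episode above 0.03 m or angle between tall_tin's own z axis and vertical above 0.5 rad).
It fails at once if the mug is shifted by more than 30 mm or knocked over (distance of mug from where it was at the start of the episode above 0.03 m or angle between mug's own z axis and vertical above 0.5 rad).
It fails at once if the glass is shifted by more than 30 mm or knocked over (distance of glass from where it was at the start of the episode above 0.03 m or angle between glass's own z axis and vertical above 0.5 rad).
It also fails if it takes over 48 s, if anything falls off the work surface, if the arm or the gripper's body presses on something with over 40 N, if the wrist force passes 120 N, or if a joint passes its speed limit or range.

## Working session

There is one attempt and no reset: what is moved stays moved. The work goes in short steps, each a Python script; the robot and the scene stay as the last script left them, time stands still between calls to the robot, and variables do not carry over. Pictures are saved under pics/ and viewed, at most 10 in all, crops included, and the job is handed in when it is done.

```bash
mkdir -p pics; python3 - <<'E'
from workcell import bot
import cv2,pickle
for n in("scene","top"):
    c=bot.read_camera(n); pickle.dump(c,open(n+".pkl","wb")); cv2.imwrite(f"pics/{n}0.png",c["pixels"])
    print(n,c["fx"],c["cx"],c["cy"],c["R"],c["t"])
print(bot.current_tool_rot(),bot.current_clock())
E
```

```text
scene 578.1860570648985 320.6588514738195 229.24717049355013 [[-0.78578131 -0.61846704  0.00680121]
 [-0.30099344  0.37276886 -0.87775072]
 [ 0.54032461 -0.69176723 -0.47906933]] [0.47922645 0.25330079 1.45475816]
top 451.0014099514242 321.2887675592095 235.74059976844953 [[-0.02173012 -0.99975782  0.00347941]
 [-0.98622831  0.02086505 -0.16406821]
 [ 0.16395588 -0.00699672 -0.98644286]] [8.87853956e-04 6.26385324e-01 1.08968613e+00]
[-3.12046469e+00 -3.49082197e-01 -2.78234717e-04] 0.1
```

View pics/scene0.png

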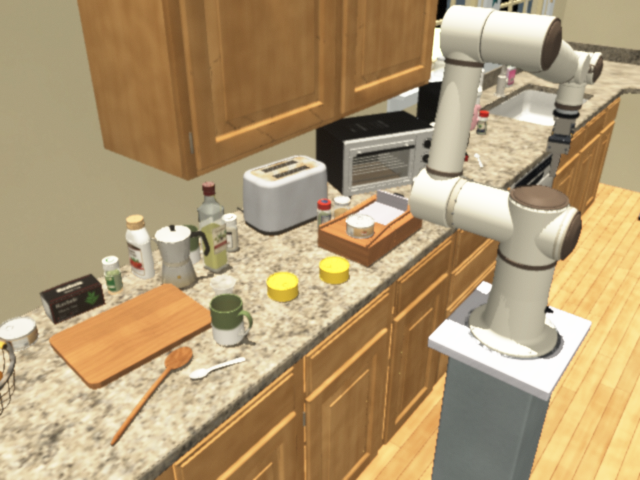

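View pics/top0.png

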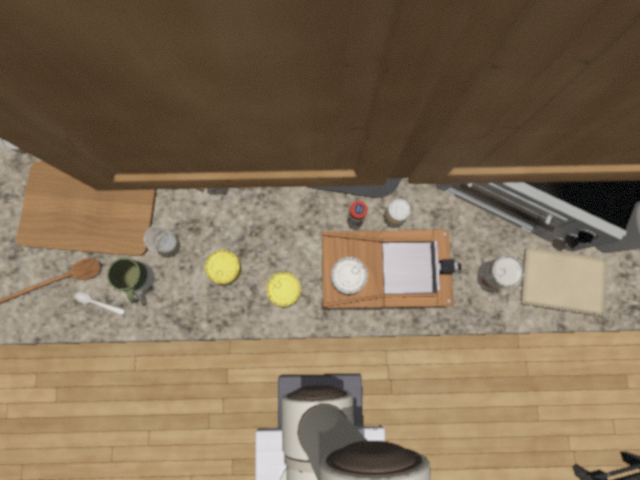

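The scene picture shows the lift at about (370,228) with the tin on its deck. In the top picture the lift spans about (323..452, 230..308): the tin is at (349,275), the carrier at about (410,268) and the catch at (450,267). The red jar is at (358,212), the small jar at (398,211) and the tall tin at (505,272).

```bash
cat > h.py <<'E'
import numpy as np,cv2,pickle
def ray(c,uv,z):
    d=c["R"].T@np.array([(uv[0]-c["cx"])/c["fx"],(uv[1]-c["cy"])/c["fy"],1.]); o=-c["R"].T@c["t"]
    return o+d*(z-o[2])/d[2]
def proj(c,X):
    p=c["R"]@np.array(X)+c["t"]; return np.array([c["fx"]*p[0]/p[2]+c["cx"],c["fy"]*p[1]/p[2]+c["cy"]])
E
python3 - <<'E'
from h import *
c=pickle.load(open("top.pkl","rb")); im=c["pixels"]
x0,y0=300,190
crop=cv2.resize(im[y0:340,x0:540],None,fx=3.3,fy=3.3,interpolation=cv2.INTER_CUBIC); cv2.imwrite("pics/crop.png",crop)
hsv=cv2.cvtColor(im,cv2.COLOR_BGR2HSV)
roi=np.zeros(im.shape[:2],np.uint8); roi[222:318,315:460]=255
m=cv2.inRange(hsv,(3,110,50),(18,255,255))&roi
n,l,s,ce=cv2.connectedComponentsWithStats(m)
cs=np.vstack([x.reshape(-1,2) for x in cv2.findContours(m,cv2.RETR_EXTERNAL,cv2.CHAIN_APPROX_NONE)[0] if cv2.contourArea(x)>100])
r=cv2.minAreaRect(cs); print("lift",r); 
b=cv2.boxPoints(r)
for z in(0,.066,.077):
    w=np.array([ray(c,p,z)[:2] for p in b]); print(z,w.round(3).tolist(),np.linalg.norm(np.diff(w,axis=0),axis=1))
g=cv2.inRange(hsv,(0,0,120),(180,60,255))
for name,(a,bb,u,v) in dict(tin=(328,255,371,297),car=(375,236,436,300)).items():
    q=np.zeros_like(g); q[bb:v,a:u]=g[bb:v,a:u]; q=cv2.morphologyEx(q,cv2.MORPH_OPEN,np.ones((3,3)))
    k=max(cv2.findContours(q,cv2.RETR_EXTERNAL,cv2.CHAIN_APPROX_NONE)[0],key=cv2.contourArea)
    r=cv2.minAreaRect(k); print(name,r,cv2.minEnclosingCircle(k),cv2.contourArea(k))
    z=.106 if name=="tin" else .065
    w=np.array([ray(c,p,z)[:2] for p in cv2.boxPoints(r)]); print(w.round(3).tolist(),w.mean(0))
for n,p,z in(("spice",(358,210),.109),("sj",(399,209),.075),("tall",(508,270),.11)):print(n,ray(c,p,z))
print("cam",-c["R"].T@c["t"])
E
```

```text
lift ((386.8194885253906, 268.6322937011719), (76.43055725097656, 129.09349060058594), 88.8655776977539)
0 [[0.646, -0.014], [0.645, -0.357], [0.445, -0.347], [0.446, -0.013]] [0.34291924 0.20068141 0.33349231]
0.066 [[0.634, -0.013], [0.634, -0.337], [0.445, -0.328], [0.445, -0.013]] [0.32370123 0.18943474 0.31480261]
0.077 [[0.632, -0.013], [0.632, -0.334], [0.445, -0.324], [0.445, -0.013]] [0.32049823 0.1875603  0.31168765]
tin ((349.0, 275.0), (36.0, 36.0), 90.0) ((348.6300048828125, 275.17498779296875), 18.69306755065918) 1029.0
[[0.565, -0.034], [0.563, -0.12], [0.478, -0.117], [0.48, -0.032]] [ 0.5216281  -0.07591996]
car ((407.0, 267.5), (51.0, 50.0), 90.0) ((407.2474670410156, 267.2474670410156), 35.00546646118164) 2439.0
[[0.605, -0.164], [0.602, -0.289], [0.476, -0.281], [0.479, -0.158]] [ 0.54053343 -0.22274203]
spice [ 0.67814451 -0.10255027  0.109     ]
sj [ 0.68615966 -0.2084619   0.075     ]
tall [ 0.52479519 -0.45337775  0.11      ]
cam [ 0.43911778 -0.0045577   1.17767993]
```

View pics/crop.png

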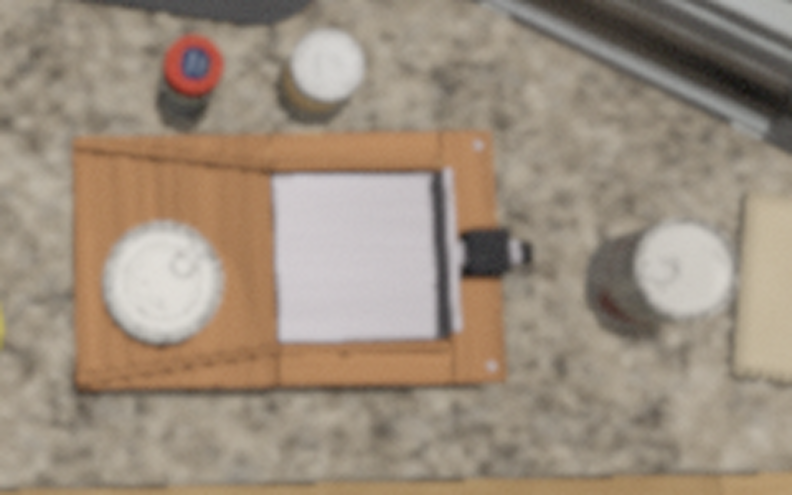

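The lift's +y (deck) end lies towards world +y and it is turned only a little. I'll refine the axis and carrier middle from the crop's edges. Then I'll push with the two fingers part-open so they cradle the tin.

```bash
cat >> h.py <<'E'
from scipy.spatial.transform import Rotation as Ro
def rotv(th,s=1):
    y=s*np.array([np.cos(th),np.sin(th),0]); z=np.array([0,0,-1.]); return Ro.from_matrix(np.c_[np.cross(y,z),y,z]).as_rotvec()
E
python3 - <<'E'
from h import *
from workcell import bot
c=pickle.load(open("top.pkl","rb"))
P=lambda u,v,z:ray(c,(300+(u+.5)/3.3-.5,190+(v+.5)/3.3-.5),z)[:2]
L=dict(outer=(P(75,138,.077),P(80,388,.077)),end=(P(490,133,.066),P(503,380,.066)),seam=(P(274,174,.066),P(279,342,.066)),plate=(P(432,172,.065),P(442,338,.065)),platetop=(P(445,172,.110),P(458,332,.110)))
for k,(a,b) in L.items():
    d=a-b; print(k,a.round(4),b.round(4),"mid",((a+b)/2).round(4),"len",np.linalg.norm(d).round(4),"th",np.arctan2(d[1],d[0]).round(3))
for s in(1,-1):
    print(s,bot.inverse_kinematics([.522,-.005,.2],rotv(.04,s)),bot.inverse_kinematics([.54,-.21,.057],rotv(.04,s)))
E
```

```text
outer [ 0.6327 -0.0153] [ 0.4473 -0.0148] mid [ 0.54   -0.0151] len 0.1855 th -0.002
end [ 0.6319 -0.3307] [ 0.4464 -0.3277] mid [ 0.5391 -0.3292] len 0.1855 th -0.016
seam [ 0.6039 -0.1652] [ 0.4779 -0.1633] mid [ 0.5409 -0.1642] len 0.126 th -0.015
plate [ 0.603 -0.285] [ 0.4782 -0.2847] mid [ 0.5406 -0.2849] len 0.1248 th -0.002
platetop [ 0.5962 -0.2831] [ 0.4806 -0.2851] mid [ 0.5384 -0.2841] len 0.1156 th 0.017
1 [-2.41330163e-01  3.22069646e-02  1.76175748e+00 -4.44089210e-16
  1.34762820e+00 -2.81330163e-01] [-5.79337051e-01  3.40434461e-01  1.71140844e+00 -4.44089210e-16
  1.08974975e+00 -6.19337051e-01]
-1 [-2.41330163e-01  3.22069646e-02  1.76175748e+00 -4.44089210e-16
  1.34762820e+00  2.86026249e+00] [-5.79337051e-01  3.40434461e-01  1.71140844e+00 -4.44089210e-16
  1.08974975e+00  2.52225560e+00]
```

```bash
python3 - <<'E'
from h import *
from workcell import bot
tin=np.array([.5216,-.076]); car=np.array([.5403,-.225]); p=(car-tin)/np.linalg.norm(car-tin); th=np.arctan2(p[0],-p[1])
r=rotv(th); at=lambda q,z:[*q,z]
s=tin-p*.072
bot.set_gripper(.55)
bot.goto(at(s,.2),r); bot.line_to(at(s,.078))
print(bot.current_ee_pos(),bot.current_opening(),bot.current_contact_force())
e=car-p*.055
bot.line_to(at(e,.078),max_speed=.04)
print(bot.current_ee_pos(),bot.current_contact_force(),bot.current_clock())
c=bot.read_camera("scene"); cv2.imwrite("pics/s1.png",cv2.resize(c["pixels"][160:290,270:470],None,fx=4,fy=4)); pickle.dump(c,open("s1.pkl","wb"))
c=bot.read_camera("top"); cv2.imwrite("pics/t1.png",cv2.resize(c["pixels"][190:340,300:500],None,fx=4,fy=4)); pickle.dump(c,open("t1.pkl","wb"))
E
```

```text
[ 0.51349809 -0.00484719  0.07900401] 0.5541712235017524 [-0.06166276  0.4448956  -0.62055022]
[ 0.53343961 -0.17039555  0.07799745] [-0.79958642  1.45965502 -0.35020294] 8.5583
```

View pics/t1.png

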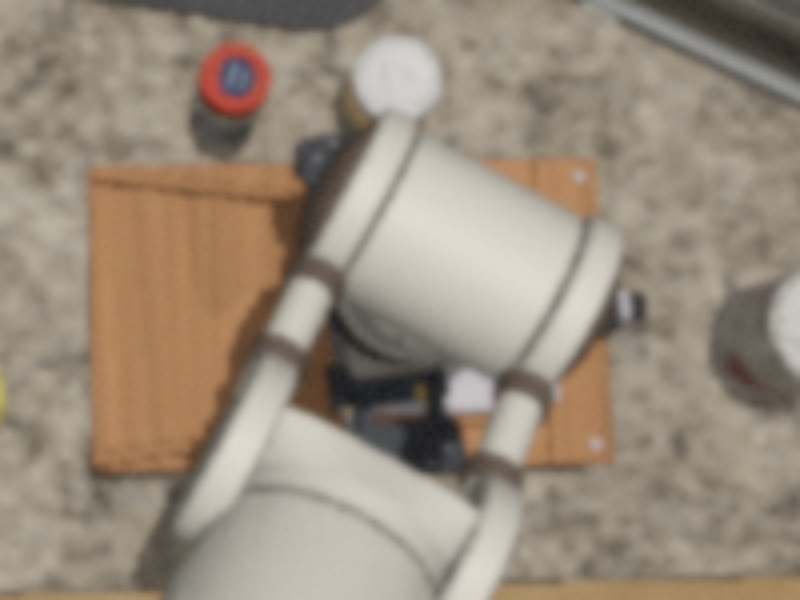

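View pics/s1.png

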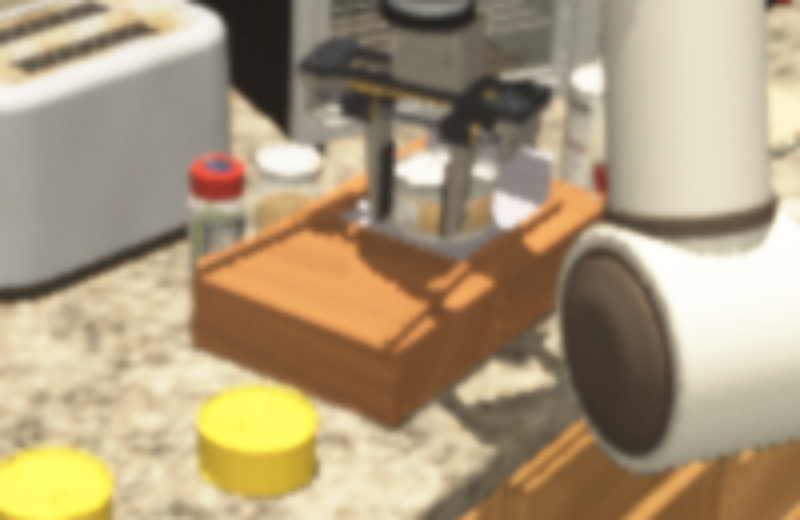

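The tin is on the carrier, in the cradle between the fingers at about (440,200) in the scene crop. The arm hides it from above, so I'll back off and measure it.

```bash
cat > look.py <<'E'
from h import *
from workcell import bot
def tin(name):
    c=bot.read_camera("top"); im=c["pixels"]; pickle.dump(c,open(name+".pkl","wb"))
    cv2.imwrite(f"pics/{name}.png",cv2.resize(im[190:340,300:500],None,fx=4,fy=4))
    g=cv2.GaussianBlur(cv2.cvtColor(im[225:312,375:445],cv2.COLOR_BGR2GRAY),(3,3),0)
    k=cv2.HoughCircles(cv2.resize(g,None,fx=4,fy=4,interpolation=cv2.INTER_CUBIC),cv2.HOUGH_GRADIENT,1.5,200,param1=80,param2=20,minRadius=64,maxRadius=80)
    if k is None: print("none"); return
    u,v,r=k[0,0]; uv=((u+.5)/4-.5+375,(v+.5)/4-.5+225); print("circle",uv,r/4,"lid",ray(c,uv,.105))
E
python3 - <<'E'
from look import *
x,y,z=bot.current_ee_pos(); bot.line_to([x-.0025,y+.02,z]); bot.line_to([x-.0025,y+.02,.17])
bot.goto([.5,.06,.2],rotv(.12)); tin("t2"); print(bot.current_clock())
E
```

```text
circle (np.float32(403.6875), np.float32(268.3125)) 17.95 lid [ 0.53455153 -0.20685364  0.105     ]
10.625
```

View pics/t2.png

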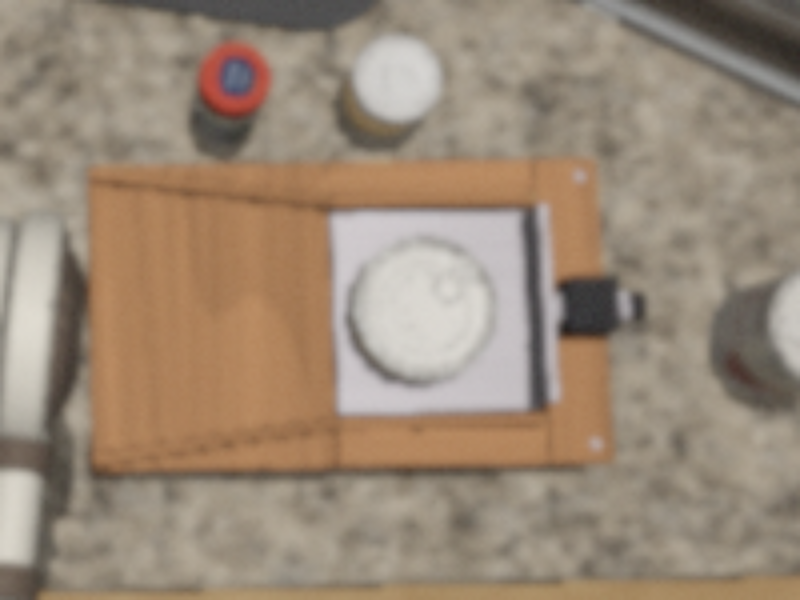

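The tin stands upright on the carrier floor, centred at crop (421,310). It is about 15 mm short of the middle, so I'll push it 16 mm further and re-measure.

```bash
python3 - <<'E'
from look import *
p=np.array([.1245,-.992]); r=rotv(.1249); e=np.array([.5334,-.1704]); f=e+p*.0155; s=e-p*.02
bot.goto([*s,.17],r); bot.line_to([*s,.078]); bot.line_to([*e,.078]); bot.line_to([*f,.078],max_speed=.03)
print(bot.current_ee_pos()); bot.line_to([*s,.078]); bot.line_to([*s,.17])
bot.goto([.5,.06,.2],r); tin("t3"); print(bot.current_clock(),bot.current_contact_force())
E
```

```text
[ 0.53530279 -0.18602636  0.07793841]
circle (np.float32(412.3125), np.float32(265.3125)) 17.6875 lid [ 0.54127686 -0.22781926  0.105     ]
15.275 [ 0.46246178 -0.3334516  -0.2191755 ]
```

View pics/t3.png

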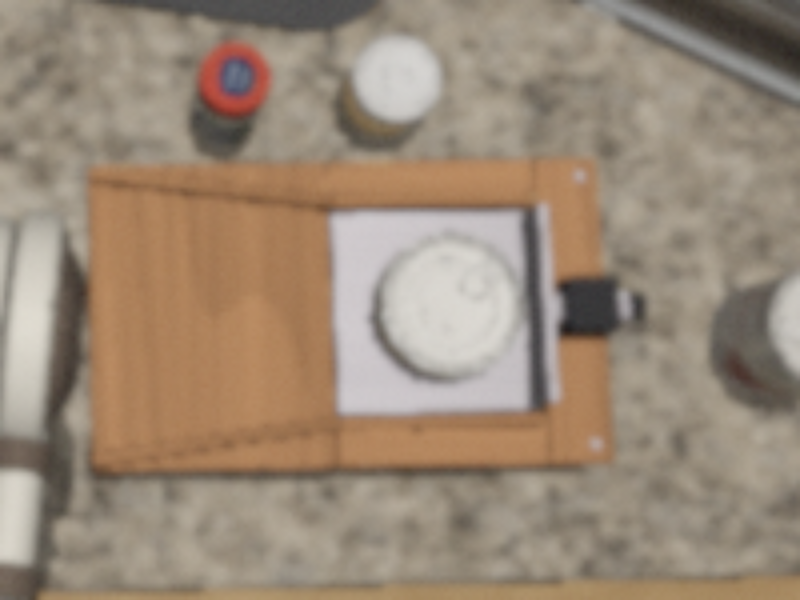

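The tin is now at the middle, about (0.540, -0.227), so I'll press.

```bash
python3 - <<'E'
from look import *
r=rotv(0); q=[.5403,-.2265]
bot.set_gripper(.3); bot.goto([*q,.16],r); bot.line_to([*q,.11],max_speed=.08)
for z in(.1,.085,.07,.062,.0585,.0575,.057):
    bot.line_to([*q,z],max_speed=.03); f=bot.current_contact_force(); print(z,bot.current_ee_pos().round(4),f.round(1))
    if f[2]>35: break
bot.hold(5); print(bot.current_ee_pos(),bot.current_contact_force(),bot.current_clock())
c=bot.read_camera("scene"); cv2.imwrite("pics/s4.png",cv2.resize(c["pixels"][160:290,270:470],None,fx=4,fy=4))
E
```

```text
0.1 [ 0.5412 -0.2272  0.1009] [ 1.1 -0.1  3.6]
0.085 [ 0.5412 -0.2272  0.0861] [ 1.1 -1.2  7.1]
0.07 [ 0.5412 -0.2272  0.0715] [-0.4  0.2  8.9]
0.062 [ 0.5412 -0.2272  0.0636] [-0.4 -0.2 10.3]
0.0585 [ 0.5412 -0.2272  0.0601] [-0.7  0.5 10. ]
0.0575 [ 0.5413 -0.2272  0.0592] [-0.8  0.5 10.2]
0.057 [ 0.5412 -0.2272  0.0587] [-0.9  0.6  9.8]
[ 0.54125134 -0.22723622  0.05876639] [-0.12507824  0.38634667 10.35978373] 25.6583
```

View pics/s4.png

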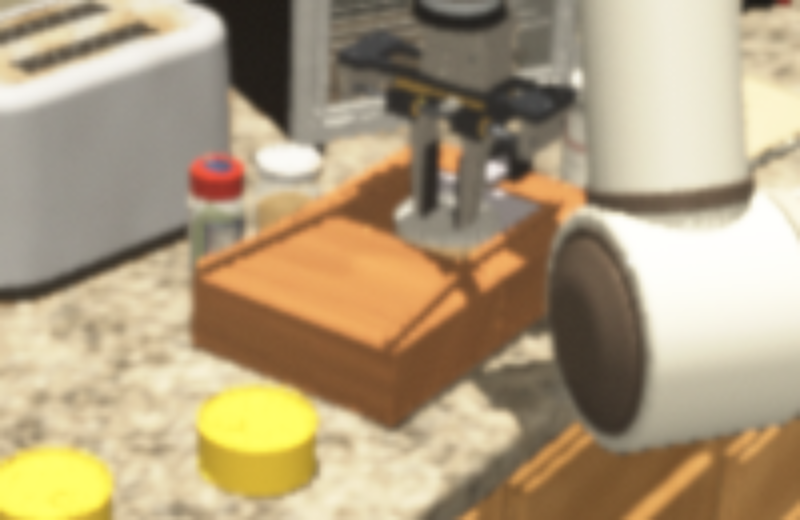

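The lid is pressed down to about 46 mm of travel, flush with the deck. I'll go a little deeper for margin, hold, then release slowly while watching the force: it should vanish near z = 0.064 if the carrier is caught.

```bash
python3 - <<'E'
from look import *
q=[.5403,-.2265]
bot.line_to([*q,.0553],max_speed=.02); print(bot.current_ee_pos()[2],bot.current_contact_force()[2])
bot.hold(3.5)
for z in(.058,.061,.064,.067,.07,.075):
    bot.line_to([*q,z],max_speed=.02); print(z,bot.current_ee_pos()[2].round(4),bot.current_contact_force()[2].round(1))
bot.line_to([*q,.16]); bot.goto([.5,.06,.2],rotv(.12)); print(bot.current_clock())
im=bot.read_camera("top")["pixels"][190:340,300:500]; i2=bot.read_camera("scene")["pixels"][160:290,270:470]
cv2.imwrite("pics/f.png",np.hstack([cv2.resize(im,(400,300)),cv2.resize(i2,(400,300))]))
E
```

```text
0.057334994625281445 11.587141438257076
0.058 0.0599 9.9
0.061 0.0628 9.5
0.064 0.0641 5.1
0.067 0.0664 -0.6
0.07 0.0701 -0.4
0.075 0.0752 -0.3
33.1833
```

View pics/f.png

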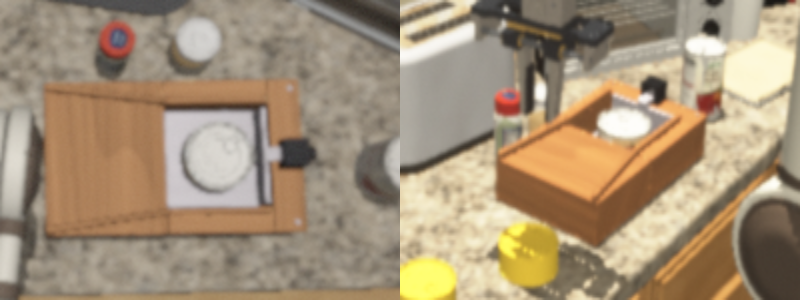

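The force vanished at z of about 0.066. The pictures show the carrier down, the bolt out over the back plate at (272,153), the tin upright at (217,157), and the arm clear.

```bash
python3 -c "
from workcell import bot
print(bot.job_done())"
```

```text
the job is handed in; nothing more can be done
None
```

The job is handed in: the last pictures show the tin upright on the carrier, the carrier held down by the catch bolt and the arm clear; I nudged none of the jars, the tall tin, the mug or the glass, and no verdict was returned.

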